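# Pack a customer's stupas, then present the offering dish with its marble ball

## Robot

A 6-joint arm with a two-finger parallel gripper is mounted at the origin on the work surface. World frame = base frame: x ahead of the robot, y to its left, z up, the work surface at z = 0. Lengths are in m, angles in rad, forces in N, time in s.
With the tool pointing down it reaches from about 0.35 to 0.775 m from the base axis. Payload 5.5 kg.
Tool frame: the origin (TCP) lies between the finger pads; the fingertips stand 19 mm ahead of it and the grasp point (between the pads) is the TCP; z points along the fingers, x is the direction in which the jaws open and shut, and the axes are right-handed (so a half turn about z gives the same grasp; the last joint's range is limited). The gripper opens to 85 mm and grips with 20 to 120 N. Pads are 22 mm wide; open, the fingers measure 114 mm over their backs; the gripper's body (76 mm by 85 mm) begins 54 mm behind the grasp point. The pads swing forward as they close: fully open they stand 13 mm farther back than shut.
Start: joints at [-1.3, 0.313, 0.046, 1.304, 0, 1.431], TCP at [0.23, -0.527, 0.212] pointing down, gripper open.
Joint ranges: [-2.76, 2.76], [-0.86, 1.69], [-1.03, 1.26], [-2.2, 2.34], [-1.47, 1.5], [-3.14, 3.14]. Speed limits (rad/s): [2.57, 2.57, 3.14, 3.14, 3.14, 3.14].

## Interface

Orientations are given as a unit quaternion [w, x, y, z].
In Python, from workcell import env gives the robot as it stands. The module is installed in compiled form; this text tells all that it offers.
- The arm moves only by the tool carry_out, never from a script. Its argument "steps" is a list of rows, each a list of 7 numbers: the gripper command: -1 is shut, 1 is fully open, values between are in proportion, then the shift along the tool's x, y, z in m, then the turn, a rotation vector about the tool's x, y, z in rad. A call has 1 to 20 rows; each row shifts and turns the commanded pose from where the row before left it, along the tool's axes as they then stand; what a row does not reach is not made up. A row lasts 1/8 s, in which the tool goes at most 62.5 mm and 10.7 degrees, less where a joint would pass 70% of its speed; a pose out of reach is approached as far as the arm can. A call with a gripper value outside its range is refused whole. The fingers move at their own pace and stop on an object; "grip_force" is the grip in N (left out, the last holds). Time passes only in rows, so rows that do not move let the fingers close. It gives the time, the measured TCP pose, the force and the opening at its end, in the units of the state.
- env.get_state(): the state, without advancing time (a new reading comes with each control period).
- env.read_camera(name): name is "side" or "top"; returns a dict with "color" (400x640x3 uint8, red, green, blue), "K" (3x3 intrinsics, pixels), "R" (3x3) and "t" (3): a world point X has camera coordinates R X + t. Camera axes: x right, y down, z forward; pixel columns grow to the right and rows downward; lengths in m; the calibration is good to about 2 mm. A picture is of the moment at which its call begins. There is no depth.
- env.hand_in(): hands the job in, once; it reports no verdict.
The state is a dict: "clock": time; "joint_pos": joint angles; "qvel": joint speeds; "tau": joint torques, N m; "tcp_pos": TCP position; "orientation": TCP orientation; "wrist_force": force on the tool from outside, world axes, zero at the start; "ft_torque": the same for the moment, N m; "finger_gap": finger opening in m.
Only numpy, scipy, OpenCV 4.12 (cv2) and the standard library are available. Lean on these libraries where they do the work, as an engineer would, in place of code of your own. Each camera call takes 0.05 s, during which the arm holds its last target. There are 200 camera calls.

## Task

A customer across the counter is waiting for their order: set the two gilt stupas that stand loose on the counter upright into the two empty cells of the divided carton, one per cell, put down gently and not dropped. Then lift the offering dish by its arched handle, with the marble ball lying loose in it, and turn it about a quarter turn so that its lotus crest squarely faces the customer's side of the black pad (the side away from the robot); keep the dish level and the ball in its middle all the while, and never touch the ball. Finish holding the dish still like that, a hand's breadth (10 cm) straight above the pad, without letting go, and leave all the other goods on the counter and in the carton as they are.

Things in the scene. Friction and masses are not known exactly. Their poses are not given: they have to be found in the camera images.
- stupa_a: loose gilt stupa ornament, stands upright on the counter, round, 122 mm tall; stepped round base 52 mm across and 34 mm high, then a plain cylinder 32 mm across from 40 to 88 mm height (grip it there, at about 74 mm), then a dome and thin spire; about 130 g; origin: centre of its underside, z up
- stupa_b: the other loose gilt stupa, same shape as stupa_a
- stupa_c: third stupa of the same shape, already packed in the carton's far left cell (+x +y of the carton); to be left there
- stupa_d: fourth stupa of the same shape, already packed in the carton's far right cell (+x -y of the carton); to be left there
- carton: open cardboard carton, fixed, 155 mm square, 54 mm high, walls and floor 4 mm thick, flaps folded down outside reaching 20 mm beyond the walls; a crossed 3 mm partition 48 mm high makes 2 by 2 cells, each 72 mm square, centres 37.5 mm from the carton's centre in x and y; origin: centre of its underside, x away from the robot at yaw 0
- cell_l (a point): centre of the floor of the carton's near left cell (-x +y of the carton), empty at the start, 4 mm above the counter
- cell_r (a point): centre of the floor of the carton's near right cell (-x -y of the carton), empty at the start, 4 mm above the counter
- pad: black felt viewing pad, fixed flat on the counter, 230 mm square, 5 mm thick, on which the dish stands at the start; origin: centre of its underside; its x axis points to the customer's side, away from the robot
- dish: brass offering dish, about 400 g without the ball, 187 mm across, rim 40 mm high, round foot 96 mm across; its floor slopes 9 degrees out to 45 mm radius, then 22, so the ball rolls back to the middle while the dish is nearly level; a fixed arched bar handle, 188 mm wide, stands over it in its y-z plane; origin: centre of its underside, z up, x to its front (the crest)
- dish_grip (a point): centre of the dish's wooden hand grip, a bar 66 mm long along the dish's y, 16 mm wide along its x and 16 mm high, at the top of the arch, 148 mm above the dish's underside, straight above the dish's centre
- dish_crest (a point): middle of the lotus crest, a fan of upright petals about 60 mm wide standing on the front rim to 92 mm height, 91 mm from the dish's axis along the dish's +x, 58 mm above its underside
- dish_seat (a point): point on the dish's axis, 35 mm above its underside, where the ball's centre lies when the ball is in the middle
- ball: white marble ball, 42 mm in diameter, about 105 g, loose in the dish; its origin turns with it, see ball_center
- ball_center (a point): centre of the marble ball
- candle: bystander: round amber glass candle jar with a flat metal lid, 57 mm across, 62 mm high; origin: centre of its underside
- bell: bystander: brass hand bell standing on its mouth, 56 mm across, 84 mm high; origin: centre of its underside
- bowl: bystander: open brass bowl, 90 mm across, 50 mm high; origin: centre of its underside
- incense: bystander: upright red incense box, 50 by 50 by 100 mm; origin: centre of its underside
- loupe: bystander: small black loupe lying flat, 38 mm across, 22 mm high; origin: centre of its underside
Mind the look-alikes: they are no part of the job. What is shaped like the stupa_a but blue is not meant.

How it is judged:
On the way, in this order (a step that is already met when the one before it is completed fails the run):
1. both loose stupas stand upright in the two empty cells, one per cell, and are let go ((((horizontal distance between stupa_a and cell_l below 0.018 m and z of stupa_a in the frame of carton below 0.01 m and angle between stupa_a's own z axis and vertical below 0.12 rad and contact force between stupa_a and the fingers below 0.1 N) and (horizontal distance between stupa_b and cell_r below 0.018 m and z of stupa_b in the frame of carton below 0.01 m and angle between stupa_b's own z axis and vertical below 0.12 rad and contact force between stupa_b and the fingers below 0.1 N)) or ((horizontal distance between stupa_a and cell_r below 0.018 m and z of stupa_a in the frame of carton below 0.01 m and angle between stupa_a's own z axis and vertical below 0.12 rad and contact force between stupa_a and the fingers below 0.1 N) and (horizontal distance between stupa_b and cell_l below 0.018 m and z of stupa_b in the frame of carton below 0.01 m and angle between stupa_b's own z axis and vertical below 0.12 rad and contact force between stupa_b and the fingers below 0.1 N)))), for 0.2 s.
2. the dish is lifted clear of the pad by its handle (z of dish in the frame of pad above 0.035 m and contact force between dish and the fingers above 1 N), for 0.2 s.
At the end, for the whole second after the job is handed in: Both stupas stand in their own cells, let go; other goods within 30 mm (packed ones 25); dish held 55 to 175 mm over the pad, within 45 mm of its centre, level to 6 degrees, crest to the far side within 11 degrees; all still, ball within 12 mm of the middle ((((horizontal distance between stupa_a and cell_l below 0.018 m and z of stupa_a in the frame of carton below 0.01 m and angle between stupa_a's own z axis and vertical below 0.12 rad and contact force between stupa_a and the fingers below 0.1 N) and (horizontal distance between stupa_b and cell_r below 0.018 m and z of stupa_b in the frame of carton below 0.01 m and angle between stupa_b's own z axis and vertical below 0.12 rad and contact force between stupa_b and the fingers below 0.1 N)) or ((horizontal distance between stupa_a and cell_r below 0.018 m and z of stupa_a in the frame of carton below 0.01 m and angle between stupa_a's own z axis and vertical below 0.12 rad and contact force between stupa_a and the fingers below 0.1 N) and (horizontal distance between stupa_b and cell_l below 0.018 m and z of stupa_b in the frame of carton below 0.01 m and angle between stupa_b's own z axis and vertical below 0.12 rad and contact force between stupa_b and the fingers below 0.1 N))) and angle between each of stupa_c, stupa_d's own z axis and vertical below 0.12 rad and distance of each of stupa_c, stupa_d from where it was at the start of the episode below 0.025 m and distance of each of candle, bell, bowl, incense, loupe from where it was at the start of the episode below 0.03 m and contact force between dish and the fingers above 1 N and z of dish in the frame of pad between 0.06 and 0.18 m and horizontal distance between dish and pad below 0.045 m and angle between dish's own z axis and vertical below 0.1 rad and angle between the x axis of dish and the x axis of pad, either way round below 0.2 rad and x of dish_crest in the frame of pad above 0.03 m and linear speed of dish below 0.03 m/s and angular speed of dish below 0.15 rad/s and distance between ball_center and dish_seat below 0.012 m and linear speed of ball below 0.04 m/s); the arm keeps its last pose, push and grip.
It fails at once if the ball's centre leaves the dish's middle by more than 25 mm (distance between ball_center and dish_seat above 0.025 m).
It fails at once if the robot touches the ball (contact force between ball and the fingers above 0.2 N or contact force between ball and the arm above 0.2 N).
It fails at once if the dish tips by more than 14 degrees (angle between dish's own z axis and vertical above 0.25 rad).
It fails at once if a loose stupa falls freely, faster than 0.6 m/s ((contact force between stupa_a and the fingers below 0.01 N and linear speed of stupa_a above 0.6 m/s) or (contact force between stupa_b and the fingers below 0.01 N and linear speed of stupa_b above 0.6 m/s)).
It fails at once if another of the goods is moved by more than 40 mm (distance of any of candle, bell, bowl, incense, loupe, stupa_c, stupa_d from where it was at the start of the episode above 0.04 m).
It also fails if it takes over 72 s, if anything falls off the work surface, if the arm or the gripper's body presses on something with over 40 N, if the wrist force passes 120 N, or if a joint passes its speed limit or range.

## Working session

There is one attempt and no reset: what is moved stays moved. The work goes in short steps, Python scripts to look and compute and a tool call to move; the robot and the scene stay as the last step left them, time stands still between calls to the robot, and variables do not carry over. Pictures are saved under pics/ and viewed, about 8 in all and at most 12, crops included, and the job is handed in when it is done.

Besides the shell and the picture viewer there is one more tool, called after "Request:" by a JSON object that holds its "method" and its "body", one argument or row to a line. carry_out: Moves the arm, as the interface text tells. Its arguments: {"type":"object","properties":{"steps":{"type":"array","items":{"type":"array","items":{"type":"number"}}},"grip_force":{"type":"number"}},"required":["steps"]}

```bash
mkdir -p pics; python3 - <<'E'
from workcell import env
import cv2,numpy as np
for n in ("top","side"):
    d=env.read_camera(n); cv2.imwrite(f"pics/{n}0.png",d["color"][:,:,::-1]); np.savez(f"{n}.npz",K=d["K"],R=d["R"],t=d["t"])
    print(n,d["K"].round(1).tolist(),d["R"].round(4).tolist(),d["t"].round(4).tolist())
print(env.get_state())
E
```

```text
top [[377.7, 0.0, 321.7], [0.0, 377.7, 204.2], [0.0, 0.0, 1.0]] [[-0.0389, -0.9992, 0.0009], [-0.9783, 0.0379, -0.2038], [0.2036, -0.0088, -0.979]] [0.0432, 0.5588, 0.8408]
side [[430.5, 0.0, 321.5], [0.0, 430.5, 200.4], [0.0, 0.0, 1.0]] [[-0.8886, -0.4586, 0.0118], [-0.312, 0.5853, -0.7484], [0.3363, -0.6686, -0.6632]] [0.4851, 0.2447, 0.997]
{'clock': 0.1, 'joint_pos': array([-1.29960224e+00,  3.13908754e-01,  4.50948972e-02,  1.30360839e+00,
        6.77391485e-07,  1.43120509e+00]), 'qvel': array([ 0.00013811, -0.00265501,  0.00346055, -0.00102589, -0.00097838,
       -0.00015541]), 'tau': array([ 2.93162695e-03, -4.81728351e+01,  2.99241865e+01,  1.28842023e-02,
       -1.16673582e-04,  1.74825453e-05]), 'tcp_pos': array([ 0.22947825, -0.52669071,  0.21120843]), 'orientation': array([-5.36060126e-04,  8.36459357e-01, -5.48028360e-01, -6.11179223e-04]), 'wrist_force': array([ 0.47845137, -0.02769607,  0.22670454]), 'ft_torque': array([-0.07338108,  0.00424107,  0.01330763]), 'finger_gap': 0.08548375347493962}
```

View pics/top0.png

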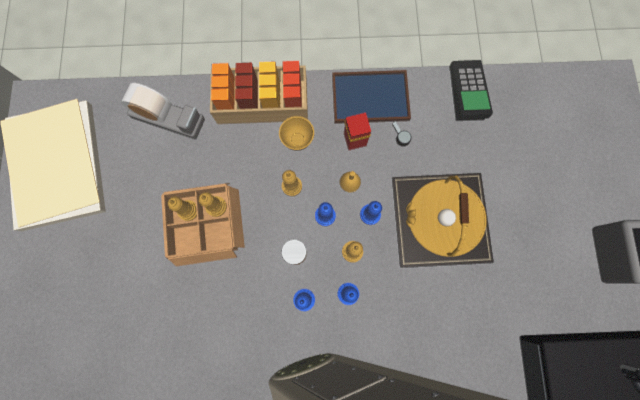

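View pics/side0.png

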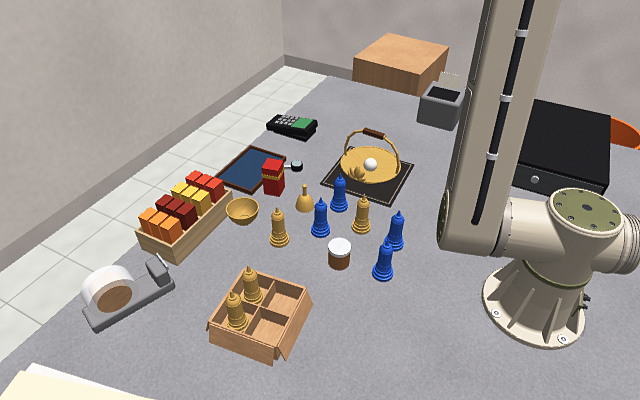

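Top view: the gold stupas are at about (291,183) and (353,250), and the gold thing at (350,180) is the bell. The carton is at (200,222) with its two near cells empty. The dish is at (447,218) with its crest to the left (+y). I'll enlarge these areas.

```bash
python3 - <<'E'
import cv2,numpy as np
t=cv2.imread("pics/top0.png");s=cv2.imread("pics/side0.png")
def crop(im,x,y,w,h,k):
    o=cv2.resize(im[y:y+h,x:x+w],None,fx=k,fy=k,interpolation=cv2.INTER_CUBIC)
    for c in range((x+9)//10*10,x+w,10):
        cv2.line(o,((c-x)*k,0),((c-x)*k,12 if c%50 else 24),(255,255,255),1); 
        if c%20==0: cv2.putText(o,str(c),((c-x)*k+2,12),0,.4,(0,255,255),1)
    for r in range((y+9)//10*10,y+h,10):
        cv2.line(o,(0,(r-y)*k),(12,(r-y)*k),(255,255,255),1); cv2.putText(o,str(r),(14,(r-y)*k+4),0,.4,(0,255,255),1)
    return o
a=np.hstack([crop(t,155,170,100,100,4),crop(t,270,160,100,100,4)])
b=np.hstack([crop(s,265,175,133,66,3),crop(s,205,258,133,66,3)])
cv2.imwrite("pics/c1.png",np.vstack([a,b[:, :798].copy() if 0 else cv2.copyMakeBorder(b,0,0,0,800-b.shape[1],0)]))
cv2.imwrite("pics/c2.png",np.hstack([crop(t,385,165,115,110,4),crop(s,335,120,80,85,4)[:340] if 0 else cv2.copyMakeBorder(crop(s,335,120,80,85,4),0,100,0,0,0)]))
E
```

```text
(no output)
```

View pics/c1.png

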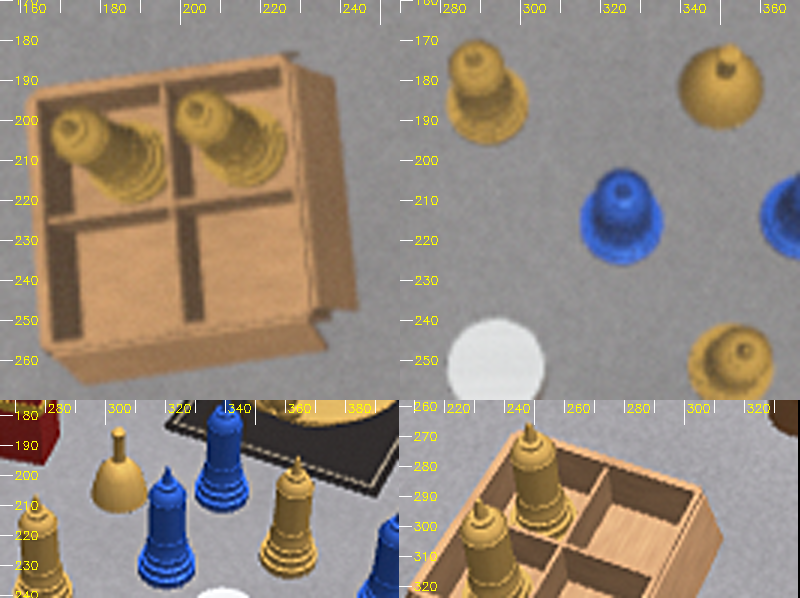

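View pics/c2.png

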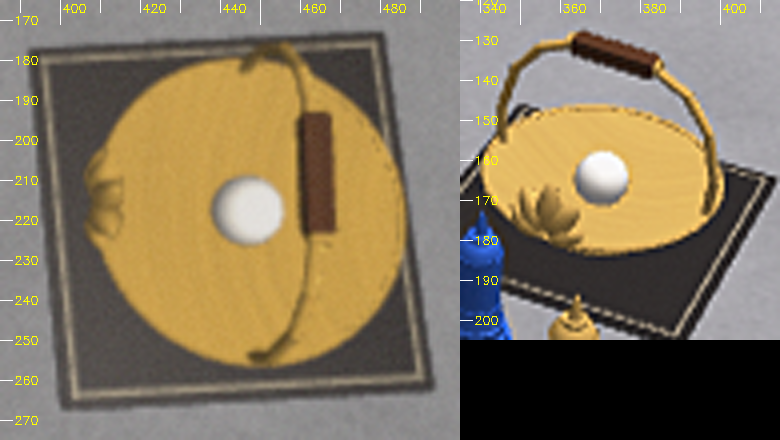

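Crops: stupa a has its base at (292,186) and tip at (288.8,174.5). Stupa b has its base at (352.8,250.8) and tip at (356.3,247.5). The carton rim corners are (163,194), (227.5,184), (233,249.5) and (166,257.5). The grip centre is at (464.4,208) in top and (373.8,133.8) in side, and the ball is at (447,217.5).

```bash
cat > h.py <<'E'
import numpy as np
from scipy.optimize import least_squares
C={n:np.load(f"{n}.npz") for n in("top","side")}
def proj(n,X):
    c=C[n];p=(c["R"]@np.atleast_2d(X).T).T+c["t"];p=p@c["K"].T;return p[:,:2]/p[:,2:]
def at_z(n,uv,z):
    c=C[n];o=-c["R"].T@c["t"];d=c["R"].T@np.linalg.inv(c["K"])@[*uv,1];return o+d*(z-o[2])/d[2]
def tri(a,b):
    return least_squares(lambda X:np.r_[proj("top",X)[0]-a,proj("side",X)[0]-b],[.5,0,.1])
E
python3 - <<'E'
from h import *
np.set_printoptions(precision=4,suppress=True)
for nm,tt,ts,b in(("a",(288.75,174.5),(277,207.3),(291.9,186)),("b",(356.25,247.5),(364,194),(352.75,250.75))):
    r=tri(tt,ts);print(nm,"tri",r.x,r.cost,"tipz",at_z("top",tt,.12),at_z("side",ts,.12),"base",at_z("top",b,.005))
cc=np.array([at_z("top",p,.054) for p in((163.25,194.25),(227.5,183.75),(233.25,249.5),(165.75,257.5))])[:,:2]
s=.0775;m=np.array([[s,s],[s,-s],[-s,-s],[-s,s]])
f=lambda q:(np.array([[np.cos(q[2]),-np.sin(q[2])],[np.sin(q[2]),np.cos(q[2])]])@m.T).T+q[:2]
r=least_squares(lambda q:(f(q)-cc).ravel(),[.4,.2,0]);print("carton",r.x,r.fun,"cross",at_z("top",(198.25,221.75),.05))
q=r.x
for y in(1,-1):print("cell",q[:2]+np.array([[np.cos(q[2]),-np.sin(q[2])],[np.sin(q[2]),np.cos(q[2])]])@[-.0375,.0375*y])
pp=np.array([at_z("top",p,.005) for p in((394.5,176.75),(480.5,173.25),(493.25,261.75),(400.75,267.25))])[:,:2]
m=m/.0775*.115
r=least_squares(lambda q:(f(q)-pp).ravel(),[.4,-.2,0]);print("pad",r.x,r.fun)
g=tri((464.4,208.1),(373.75,133.75));print("grip",g.x,g.cost,at_z("top",(464.4,208.1),.161),at_z("side",(373.75,133.75),.157))
d=at_z("top",(385+315/4,165+112/4),.161)-at_z("top",(385+320/4,165+233/4),.161);print("bar",d,np.arctan2(d[1],d[0]))
B=at_z("top",(447,217.5),.04);c=at_z("top",(411,217),.07);print("ball",B,"crest",c,np.arctan2(*(c-B)[[1,0]]))
for n,p in(("candle",(293.5,252)),):print(n,at_z("top",p,.062))
for n,p,z in(("bluetip1",(325,208),.115),("bluebase",(325.5,216),.005),("bell",(350,182),.02),("blue2",(372,213),.02),("blue3",(304,301),.02),("blue4",(348,294),.02),("redbox",(358,132),.1)):print(n,at_z("top",p,z))
E
```

```text
a tri [0.6205 0.094  0.1179] 0.749375075409468 tipz [0.618  0.0933 0.12  ] [0.6216 0.096  0.12  ] base [0.6212 0.0949 0.005 ]
b tri [ 0.4492 -0.0483  0.1233] 0.16389993586685128 tipz [ 0.4488 -0.0488  0.12  ] [ 0.4516 -0.0517  0.12  ] base [ 0.4512 -0.0508  0.005 ]
carton [0.5324 0.3166 0.0974] [ 0.0021  0.0008 -0.0029  0.0003  0.0017  0.0005 -0.0009 -0.0015] cross [0.5304 0.316  0.05  ]
cell [0.4914 0.3503]
cell [0.4987 0.2756]
pad [ 0.5224 -0.2788  0.0063] [ 0.0012  0.005   0.0019 -0.0038 -0.003  -0.0021 -0.      0.0009]
grip [ 0.5204 -0.2799  0.1513] 0.0005668260547304017 [ 0.5186 -0.2761  0.161 ] [ 0.5176 -0.2714  0.157 ]
bar [ 0.0645 -0.0049  0.    ] -0.07539544430472996
ball [ 0.5193 -0.2791  0.04  ] crest [ 0.519  -0.1851  0.07  ] 1.5742419872273745
candle [0.4492 0.0908 0.062 ]
bluetip1 [0.5392 0.0149 0.115 ]
bluebase [0.5404 0.0126 0.005 ]
bell [ 0.622  -0.0522  0.02  ]
blue2 [ 0.5409 -0.1022  0.02  ]
blue3 [0.3368 0.0718 0.02  ]
blue4 [ 0.3488 -0.0326  0.02  ]
redbox [ 0.7217 -0.0705  0.1   ]
```

Request:
{"method": "carry_out", "body": {
  "steps": [
    [1, 0, 0, 0, 0, 0, -0.166],
    [1, 0, 0, 0, 0, 0, -0.166],
    [1, 0, 0, 0, 0, 0, -0.166],
    [1, 0, 0, 0, 0, 0, -0.166],
    [1, 0, 0, 0, 0, 0, -0.166],
    [1, 0, 0, 0, 0, 0, -0.166],
    [1, 0, 0, 0, 0, 0, -0.166],
    [1, 0.03, -0.048, 0, 0, 0, 0],
    [1, 0.03, -0.048, 0, 0, 0, 0],
    [1, 0.03, -0.048, 0, 0, 0, 0],
    [1, 0.03, -0.048, 0, 0, 0, 0],
    [1, 0.03, -0.048, 0, 0, 0, 0],
    [1, 0.03, -0.048, 0, 0, 0, 0],
    [1, 0.03, -0.048, 0, 0, 0, 0],
    [1, 0.03, -0.048, 0, 0, 0, 0],
    [1, 0.03, -0.048, 0, 0, 0, 0],
    [1, 0.03, -0.048, 0, 0, 0, 0],
    [1, 0.03, -0.048, 0, 0, 0, 0],
    [1, 0.03, -0.048, 0, 0, 0, 0],
    [1, 0.03, -0.048, 0, 0, 0, 0]
  ],
  "grip_force": 30
}}

```text
clock: 2.6
tcp_pos: [0.6189, 0.0993, 0.2115]
orientation: [0.0, 1.0, 0.001, -0.0]
wrist_force: [0.1, -0.5, 0.2]
finger_gap: 0.0855
```

Request:
{"method": "carry_out", "body": {
  "steps": [
    [1, 0.002, 0.004, 0, 0, 0, 0],
    [1, 0, 0, 0.03, 0, 0, 0],
    [1, 0, 0, 0.03, 0, 0, 0],
    [1, 0, 0, 0.03, 0, 0, 0],
    [1, 0, 0, 0.025, 0, 0, 0],
    [1, 0, 0, 0.015, 0, 0, 0],
    [1, 0, 0, 0.0075, 0, 0, 0],
    [1, 0, 0, 0, 0, 0, 0],
    [0, 0, 0, 0, 0, 0, 0],
    [-0.4, 0, 0, 0, 0, 0, 0],
    [-1, 0, 0, 0, 0, 0, 0],
    [-1, 0, 0, 0, 0, 0, 0],
    [-1, 0, 0, 0, 0, 0, 0],
    [-1, 0, 0, 0, 0, 0, 0],
    [-1, 0, 0, 0, 0, 0, 0],
    [-1, 0, 0, -0.01, 0, 0, 0],
    [-1, 0, 0, -0.02, 0, 0, 0],
    [-1, 0, 0, 0, 0, 0, 0]
  ]
}}

```text
clock: 4.85
tcp_pos: [0.621, 0.0936, 0.1057]
orientation: [0.0, 1.0, 0.001, 0.001]
wrist_force: [0.8, -0.3, -1.8]
finger_gap: 0.0242
```

The gap of 24 mm is smaller than the 32 mm I expected, so I'll look.

```bash
python3 - <<'E'
from workcell import env
import cv2,numpy as np
a=env.read_camera("side")["color"][:,:,::-1];b=env.read_camera("top")["color"][:,:,::-1]
A=cv2.resize(a[130:260,220:350],None,fx=3,fy=3,interpolation=2);B=cv2.resize(b[120:250,220:350],None,fx=3,fy=3,interpolation=2)
cv2.imwrite("pics/g1.png",np.hstack([A,B]));print(env.get_state()["finger_gap"],env.get_state()["wrist_force"])
E
```

```text
0.02446747515384425 [-1.04039952  0.06700558 -1.57421523]
```

View pics/g1.png

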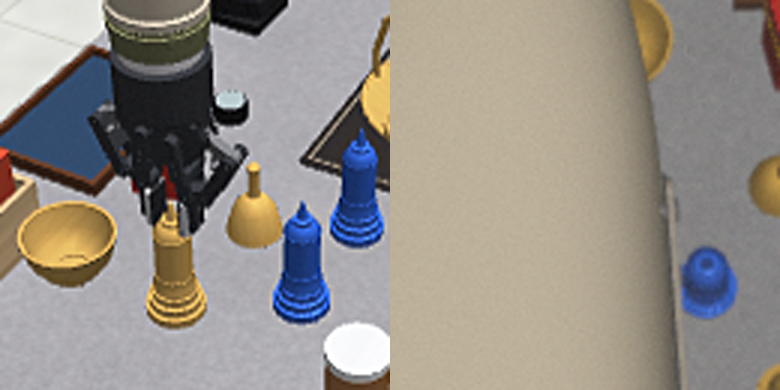

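```bash
python3 - <<'E'
from h import *
for z in (0,.03): print(z,[proj("side",[.621,.094,z+h])[0].round(1) for h in (0,.034,.088,.122)])
E
```

```text
0 [array([280.2, 240.3]), array([279.5, 231.3]), array([278.3, 216.3]), array([277.6, 206.3])]
0.03 [array([279.6, 232.4]), array([278.9, 223.1]), array([277.7, 207.5]), array([276.9, 197.1])]
```

```bash
python3 - <<'E'
from workcell import env
from h import *
import cv2
a=env.read_camera("side")["color"][:,:,::-1].copy()
x,y,w,h,k=240,160,80,90,6
o=cv2.resize(a[y:y+h,x:x+w],None,fx=k,fy=k,interpolation=cv2.INTER_CUBIC)
for X,c in (([.621,.094,.030],(0,0,255)),([.621,.094,.118],(0,255,0)),([.609,.094,.0867],(255,0,255)),([.633,.094,.0867],(255,0,255)),([.621,.094,.152],(255,255,0))):
    u=((proj("side",X)[0]-[x,y]+.5)*k).astype(int);cv2.drawMarker(o,tuple(map(int,u)),c,0,14,2)
cv2.imwrite("pics/g2.png",o)
E
```

```text
(no output)
```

View pics/g2.png

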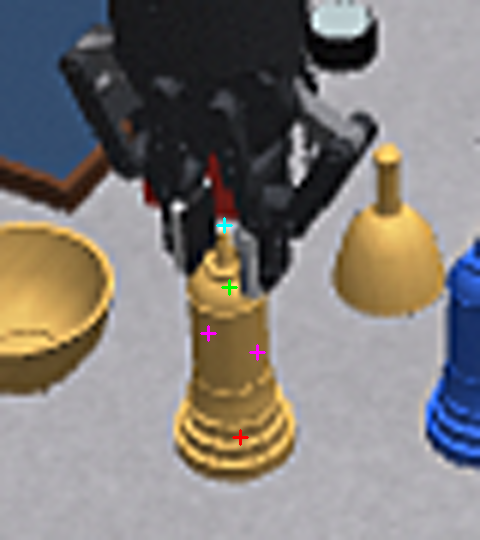

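The spire tip (z 0.152) and base project where they should, so it was lifted 30 mm, upright. The fingertips (255,295 in the crop) sit about 33 mm higher than the reported TCP implies, so the fingers pinch the dome. I'll set it back down and re-grip about 32 mm lower.

Request:
{"method": "carry_out", "body": {
  "steps": [
    [-1, 0, 0, 0.012, 0, 0, 0],
    [-1, 0, 0, 0.012, 0, 0, 0],
    [-1, 0, 0, 0.005, 0, 0, 0],
    [-1, 0, 0, 0.001, 0, 0, 0],
    [-1, 0, 0, 0, 0, 0, 0],
    [-0.4, 0, 0, 0, 0, 0, 0],
    [0, 0, 0, 0, 0, 0, 0],
    [0.6, 0, 0, 0, 0, 0, 0],
    [0.6, 0, 0, 0, 0, 0, 0],
    [0.6, 0, 0, 0.01, 0, 0, 0],
    [0.6, 0, 0, 0.01, 0, 0, 0],
    [0.6, 0, 0, 0.01, 0, 0, 0],
    [0.6, 0, 0, 0.002, 0, 0, 0],
    [0.6, 0, 0, 0, 0, 0, 0],
    [0.2, 0, 0, 0, 0, 0, 0],
    [-0.2, 0, 0, 0, 0, 0, 0],
    [-1, 0, 0, 0, 0, 0, 0],
    [-1, 0, 0, 0, 0, 0, 0],
    [-1, 0, 0, 0, 0, 0, 0],
    [-1, 0, 0, 0, 0, 0, 0]
  ]
}}

```text
clock: 7.5
tcp_pos: [0.6207, 0.0936, 0.043]
orientation: [0.0, 1.0, 0.001, 0.0]
wrist_force: [-2.4, -0.5, 5.2]
finger_gap: 0.0309
```

Request:
{"method": "carry_out", "body": {
  "steps": [
    [-1, 0, 0, -0.01, 0, 0, 0],
    [-1, 0, 0, -0.02, 0, 0, 0],
    [-1, 0, 0, -0.03, 0, 0, 0],
    [-1, 0, 0, -0.03, 0, 0, 0],
    [-1, 0, 0, -0.03, 0, 0, 0],
    [-1, 0, 0, -0.02, 0, 0, 0],
    [-1, 0, 0, -0.01, 0, 0, 0],
    [-1, -0.008, -0.016, 0, 0, 0, 0],
    [-1, -0.016, -0.032, 0, 0, 0, 0],
    [-1, -0.016, -0.032, 0, 0, 0, 0],
    [-1, -0.016, -0.032, 0, 0, 0, 0],
    [-1, -0.016, -0.032, 0, 0, 0, 0],
    [-1, -0.016, -0.032, 0, 0, 0, 0],
    [-1, -0.016, -0.032, 0, 0, 0, 0],
    [-1, -0.016, -0.032, 0, 0, 0, 0],
    [-1, -0.01, -0.016, 0, 0, 0, 0],
    [-1, 0, 0, 0, 0, 0, 0],
    [-1, 0, 0, 0, 0, 0, 0]
  ],
  "grip_force": 40
}}

```text
clock: 9.75
tcp_pos: [0.49, 0.3487, 0.1921]
orientation: [0.0, 1.0, 0.001, -0.0]
wrist_force: [0.8, -0.5, -1.1]
finger_gap: 0.0306
```

```bash
python3 - <<'E'
from workcell import env
from h import *
import cv2
s=env.get_state();p=s["tcp_pos"];print(p,s["wrist_force"],s["finger_gap"])
a=env.read_camera("side")["color"][:,:,::-1].copy()
x,y,w,h,k=160,190,180,150,4
o=cv2.resize(a[y:y+h,x:x+w],None,fx=k,fy=k,interpolation=cv2.INTER_CUBIC)
zb=p[2]-.042
for X,c in (([p[0],p[1],zb],(0,0,255)),([p[0],p[1],zb+.122],(0,255,0)),([.4905,.350,.004],(255,0,255)),([.498,.275,.004],(255,0,255)),([.5665,.282,.126],(255,255,0)),([.559,.357,.126],(255,255,0)),([.531,.316,.052],(255,255,0))):
    u=((proj("side",X)[0]-[x,y]+.5)*k).astype(int);cv2.drawMarker(o,tuple(map(int,u)),c,0,14,2)
cv2.imwrite("pics/g3.png",o)
E
```

```text
[0.48997498 0.34866293 0.19209975] [ 0.80233248 -0.52031512 -1.09262839] 0.030615510006020218
```

View pics/g3.png

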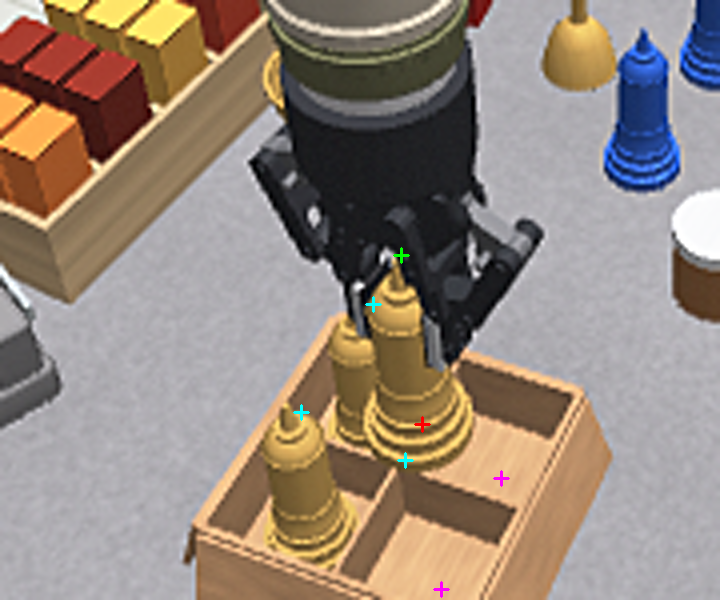

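```bash
python3 - <<'E'
from h import *
f=lambda X,Y:(160+X/4-.5,190+Y/4-.5)
r=tri((198.25,221.75),f(395,465));print("cross",r.x,r.cost)
for n,p in(("cross",f(395,467)),):print(n,at_z("side",p,.052))
# rim corners seen in side: far-left/near etc
for n,p in(("farright -y",f(578,388)),("far left",f(197,530)),("far",f(332,318))):print(n,at_z("side",p,.054))
E
```

```text
cross [0.53392814 0.31808439 0.04698138] 1.5180763148622056
cross [0.53355568 0.32221416 0.052     ]
farright -y [0.47113385 0.23189266 0.054     ]
far left [0.60195703 0.40340374 0.054     ]
far [0.62169311 0.25478275 0.054     ]
```

Request:
{"method": "carry_out", "body": {
  "steps": [
    [-1, 0.0025, -0.001, 0.02, 0, 0, 0],
    [-1, 0, 0, 0.03, 0, 0, 0],
    [-1, 0, 0, 0.03, 0, 0, 0],
    [-1, 0, 0, 0.02, 0, 0, 0],
    [-1, 0, 0, 0.02, 0, 0, 0],
    [-1, 0, 0, 0.01, 0, 0, 0],
    [-1, 0, 0, 0.006, 0, 0, 0],
    [-1, 0, 0, 0.003, 0, 0, 0],
    [-1, 0, 0, 0.002, 0, 0, 0],
    [-1, 0, 0, 0, 0, 0, 0]
  ]
}}

```text
clock: 11.05
tcp_pos: [0.4926, 0.3505, 0.0518]
orientation: [-0.0, 1.0, 0.001, 0.0]
wrist_force: [-0.2, 0.2, -0.9]
finger_gap: 0.0304
```

Request:
{"method": "carry_out", "body": {
  "steps": [
    [-1, 0, 0, 0.002, 0, 0, 0],
    [-1, 0, 0, 0.002, 0, 0, 0],
    [-1, 0, 0, 0.001, 0, 0, 0],
    [-1, 0, 0, 0, 0, 0, 0]
  ]
}}

```text
clock: 11.55
tcp_pos: [0.4924, 0.3505, 0.0471]
orientation: [-0.0, 1.0, 0.001, 0.0]
wrist_force: [-1.9, -1.0, 3.8]
finger_gap: 0.0305
```

Request:
{"method": "carry_out", "body": {
  "steps": [
    [-0.2, 0, 0, 0, 0, 0, 0],
    [0.1, 0, 0, 0, 0, 0, 0],
    [0.1, 0, 0, 0, 0, 0, 0],
    [0.1, 0, 0, -0.01, 0, 0, 0],
    [0.1, 0, 0, -0.025, 0, 0, 0],
    [0.1, 0, 0, -0.04, 0, 0, 0],
    [0.1, 0, 0, -0.04, 0, 0, 0],
    [0.1, 0, 0, -0.03, 0, 0, 0],
    [0.6, -0.005, 0.044, 0, 0, 0, 0],
    [0.6, -0.005, 0.045, 0, 0, 0, 0],
    [0.6, -0.005, 0.045, 0, 0, 0, 0],
    [0.6, -0.005, 0.045, 0, 0, 0, 0],
    [0.6, -0.005, 0.045, 0, 0, 0, 0],
    [0.6, -0.005, 0.045, 0, 0, 0, 0],
    [0.6, -0.005, 0.045, 0, 0, 0, 0],
    [0.6, -0.005, 0.045, 0, 0, 0, 0],
    [0.6, -0.002, 0.042, 0, 0, 0, 0],
    [0.6, 0, 0, 0, 0, 0, 0]
  ]
}}

```text
clock: 13.8
tcp_pos: [0.4514, -0.0532, 0.1923]
orientation: [0.0, 1.0, -0.001, 0.001]
wrist_force: [-0.0, 0.4, 0.0]
finger_gap: 0.0685
```

```bash
python3 - <<'E'
from workcell import env
import cv2,numpy as np
s=env.get_state();print(s["tcp_pos"],s["wrist_force"],s["finger_gap"])
a=env.read_camera("side")["color"][:,:,::-1];b=env.read_camera("top")["color"][:,:,::-1]
A=cv2.resize(a[255:355,195:320],None,fx=4,fy=4,interpolation=2);B=cv2.resize(b[175:275,155:230],None,fx=4,fy=4,interpolation=2)
cv2.imwrite("pics/g4.png",np.hstack([A,B]))
E
```

```text
[ 0.45138905 -0.05320107  0.19227222] [-0.01191798  0.37433154  0.04602635] 0.06854814881331445
```

View pics/g4.png

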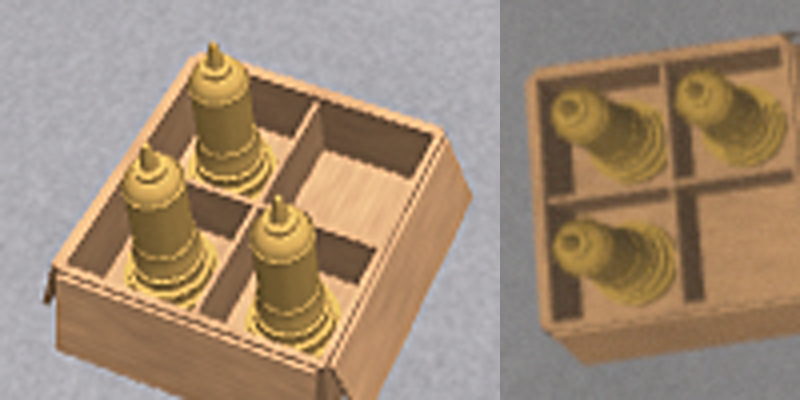

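Stupa a stands upright in the near-left cell, with its tip at (278,200) in the side crop. Now stupa b.

Request:
{"method": "carry_out", "body": {
  "steps": [
    [0.6, 0, -0.003, 0.03, 0, 0, 0],
    [0.6, 0, 0, 0.04, 0, 0, 0],
    [0.6, 0, 0, 0.035, 0, 0, 0],
    [0.6, 0, 0, 0.025, 0, 0, 0],
    [0.6, 0, 0, 0.015, 0, 0, 0],
    [0.6, 0, 0, 0.004, 0, 0, 0],
    [0.6, 0, 0, 0, 0, 0, 0],
    [0.2, 0, 0, 0, 0, 0, 0],
    [-0.2, 0, 0, 0, 0, 0, 0],
    [-1, 0, 0, 0, 0, 0, 0],
    [-1, 0, 0, 0, 0, 0, 0],
    [-1, 0, 0, 0, 0, 0, 0],
    [-1, 0, 0, 0, 0, 0, 0],
    [-1, 0, 0, -0.005, 0, 0, 0],
    [-1, 0, 0, -0.01, 0, 0, 0],
    [-1, 0, 0, 0, 0, 0, 0]
  ]
}}

```text
clock: 15.9
tcp_pos: [0.452, -0.048, 0.0584]
orientation: [0.0, 1.0, 0.001, 0.001]
wrist_force: [0.5, -0.1, -1.8]
finger_gap: 0.0305
```

Request:
{"method": "carry_out", "body": {
  "steps": [
    [-1, 0, 0, -0.02, 0, 0, 0],
    [-1, 0, 0, -0.035, 0, 0, 0],
    [-1, 0, 0, -0.035, 0, 0, 0],
    [-1, 0, 0, -0.035, 0, 0, 0],
    [-1, 0, 0, -0.012, 0, 0, 0],
    [-1, 0.003, -0.018, 0, 0, 0, 0],
    [-1, 0.005, -0.034, 0, 0, 0, 0],
    [-1, 0.005, -0.034, 0, 0, 0, 0],
    [-1, 0.005, -0.034, 0, 0, 0, 0],
    [-1, 0.005, -0.034, 0, 0, 0, 0],
    [-1, 0.005, -0.034, 0, 0, 0, 0],
    [-1, 0.005, -0.034, 0, 0, 0, 0],
    [-1, 0.005, -0.034, 0, 0, 0, 0],
    [-1, 0.005, -0.034, 0, 0, 0, 0],
    [-1, 0.003, -0.026, 0, 0, 0, 0],
    [-1, 0.003, -0.01, 0, 0, 0, 0],
    [-1, 0, 0, 0, 0, 0, 0],
    [-1, 0, 0, 0, 0, 0, 0]
  ]
}}

```text
clock: 18.15
tcp_pos: [0.4993, 0.2774, 0.1941]
orientation: [0.0, 1.0, 0.001, -0.0]
wrist_force: [0.1, 0.3, -2.0]
finger_gap: 0.0306
```

Request:
{"method": "carry_out", "body": {
  "steps": [
    [-1, 0.0015, 0, 0.02, 0, 0, 0],
    [-1, 0, 0, 0.03, 0, 0, 0],
    [-1, 0, 0, 0.03, 0, 0, 0],
    [-1, 0, 0, 0.025, 0, 0, 0],
    [-1, 0, 0, 0.02, 0, 0, 0],
    [-1, 0, 0, 0.01, 0, 0, 0],
    [-1, 0, 0, 0.006, 0, 0, 0],
    [-1, 0, 0, 0.002, 0, 0, 0],
    [-1, 0, 0, 0.002, 0, 0, 0],
    [-1, 0, 0, 0.001, 0, 0, 0],
    [-1, 0, 0, 0.001, 0, 0, 0],
    [-1, 0, 0, 0, 0, 0, 0]
  ]
}}

```text
clock: 19.65
tcp_pos: [0.501, 0.2784, 0.0475]
orientation: [0.0, 1.0, 0.001, 0.0]
wrist_force: [0.5, 0.4, -1.4]
finger_gap: 0.0305
```

Request:
{"method": "carry_out", "body": {
  "steps": [
    [-1, 0, 0, 0.001, 0, 0, 0],
    [-1, 0, 0, 0.001, 0, 0, 0],
    [-1, 0, 0, 0, 0, 0, 0]
  ]
}}

```text
clock: 20.02
tcp_pos: [0.5011, 0.2786, 0.0472]
orientation: [-0.0, 1.0, 0.001, 0.001]
wrist_force: [-3.4, -1.4, 8.9]
finger_gap: 0.0309
```

Request:
{"method": "carry_out", "body": {
  "steps": [
    [-0.2, 0, 0, 0, 0, 0, 0],
    [0.1, 0, 0, 0, 0, 0, 0],
    [0.1, 0, 0, 0, 0, 0, 0],
    [0.1, 0, 0, -0.01, 0, 0, 0],
    [0.1, 0, 0, -0.025, 0, 0, 0],
    [0.1, 0, 0, -0.04, 0, 0, 0],
    [0.1, 0, 0, -0.04, 0, 0, 0],
    [0.1, 0, 0, -0.04, 0, 0, 0],
    [0.6, 0.001, 0.04, 0, 0, 0, 0],
    [0.6, 0.002, 0.047, 0, 0, 0, 0],
    [0.6, 0.002, 0.047, 0, 0, 0, 0],
    [0.6, 0.002, 0.047, 0, 0, 0, 0],
    [0.6, 0.002, 0.047, 0, 0, 0, 0],
    [0.6, 0.002, 0.047, 0, 0, 0, 0],
    [0.6, 0.002, 0.047, 0, 0, 0, 0],
    [0.6, 0.002, 0.047, 0, 0, 0, 0],
    [0.6, 0.002, 0.047, 0, 0, 0, 0],
    [0.6, 0.002, 0.047, 0, 0, 0, 0],
    [0.6, 0, 0.045, 0, 0, 0, 0],
    [0.6, 0, 0, 0, 0, 0, 0]
  ]
}}

```text
clock: 22.52
tcp_pos: [0.521, -0.2328, 0.2007]
orientation: [0.0, 1.0, -0.001, 0.0]
wrist_force: [0.1, 1.2, -0.0]
finger_gap: 0.0682
```

Request:
{"method": "carry_out", "body": {
  "steps": [
    [0.6, 0, 0, 0, 0, 0, -0.166],
    [0.6, 0, 0, 0, 0, 0, -0.166],
    [0.6, 0, 0, 0, 0, 0, -0.166],
    [0.6, 0, 0, 0, 0, 0, -0.166],
    [0.6, 0, 0, 0, 0, 0, -0.166],
    [0.6, 0, 0, 0, 0, 0, -0.166],
    [0.6, 0, 0, 0, 0, 0, -0.166],
    [0.6, 0, 0, 0, 0, 0, -0.166],
    [0.6, 0, 0, 0, 0, 0, -0.167],
    [0.6, 0, 0, 0, 0, 0, 0],
    [0.6, 0, 0, 0, 0, 0, 0]
  ]
}}

```text
clock: 23.9
tcp_pos: [0.5211, -0.229, 0.2008]
orientation: [0.0, 0.733, 0.68, 0.0]
wrist_force: [-0.3, 0.1, 0.2]
finger_gap: 0.0685
```

```bash
python3 - <<'E'
from workcell import env
from h import *
import cv2
s=env.get_state();print(s["tcp_pos"],s["orientation"],s["wrist_force"],s["finger_gap"],s["joint_pos"])
a=env.read_camera("side")["color"][:,:,::-1];b=env.read_camera("top")["color"][:,:,::-1]
A=cv2.resize(a[255:355,200:320],None,fx=3,fy=3,interpolation=2)
x,y,w,h,k=320,60,110,150,4
B=cv2.resize(a[y:y+h,x:x+w],None,fx=k,fy=k,interpolation=cv2.INTER_CUBIC)
p=s["tcp_pos"]
for X,c in (([*p[:2],p[2]],(0,0,255)),([*p[:2],p[2]+.03],(0,255,0)),([.520,-.280,.153],(255,255,0))):
    u=((proj("side",X)[0]-[x,y]+.5)*k).astype(int);cv2.drawMarker(B,tuple(map(int,u)),c,0,14,2)
T=cv2.resize(b[175:275,155:275],None,fx=3,fy=3,interpolation=2)
cv2.imwrite("pics/g5.png",np.hstack([np.vstack([A,T]),B]))
E
```

```text
[ 0.52110316 -0.22902605  0.2008116 ] [1.16680719e-04 7.33406650e-01 6.79790165e-01 5.70356160e-05] [-0.28367584  0.10574329  0.16261677] 0.06845700755848362 [-5.55129370e-01  3.04890430e-01  7.15597023e-03  1.27280662e+00
  4.81556583e-05 -4.79286026e-01]
```

View pics/g5.png

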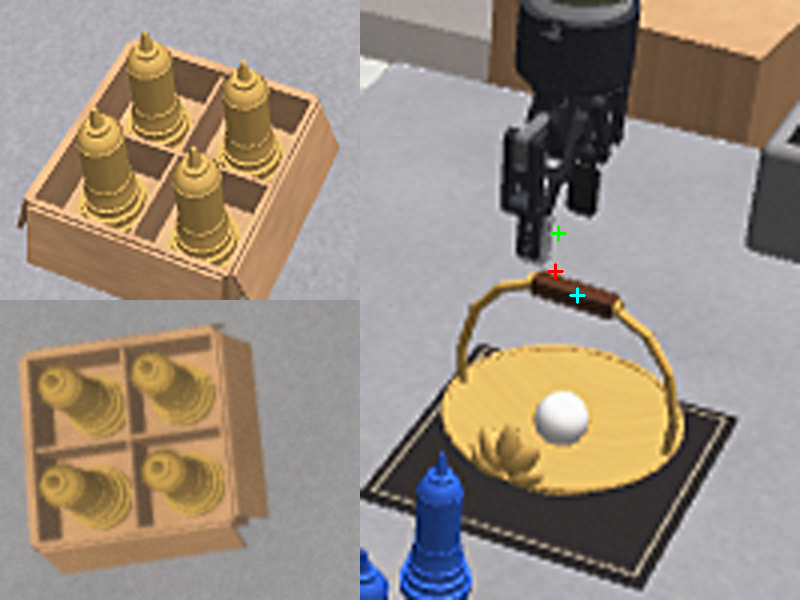

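Both stupas stand upright in their cells, and the other two are unmoved. The bar centre at (575,293) in the right panel agrees with my estimate at (577,296). Next I move over it and descend around the bar.

Request:
{"method": "carry_out", "body": {
  "steps": [
    [0.6, -0.017, 0.001, 0, 0, 0, 0],
    [0.6, -0.017, 0.001, 0, 0, 0, 0],
    [0.6, -0.017, 0.001, 0, 0, 0, 0],
    [0.6, 0, 0, 0, 0, 0, 0],
    [0.6, 0, 0, 0.02, 0, 0, 0],
    [0.6, 0, 0, 0.02, 0, 0, 0],
    [0.6, 0, 0, 0.02, 0, 0, 0],
    [0.6, 0, 0, 0.01, 0, 0, 0],
    [0.6, 0, 0, 0.009, 0, 0, 0],
    [0.3, 0, 0, 0, 0, 0, 0],
    [0, 0, 0, 0, 0, 0, 0],
    [-0.2, 0, 0, 0, 0, 0, 0],
    [-0.2, 0, 0, 0, 0, 0, 0]
  ]
}}

```text
clock: 25.62
tcp_pos: [0.5205, -0.2809, 0.122]
orientation: [0.0, 0.733, 0.681, 0.0]
wrist_force: [0.7, -0.7, -0.6]
finger_gap: 0.034
```

```bash
python3 - <<'E'
from workcell import env
from h import *
import cv2
s=env.get_state();print(s["tcp_pos"],s["orientation"],s["wrist_force"],s["finger_gap"])
a=env.read_camera("side")["color"][:,:,::-1];b=env.read_camera("top")["color"][:,:,::-1]
x,y,w,h,k=330,80,80,100,5
B=cv2.resize(a[y:y+h,x:x+w],None,fx=k,fy=k,interpolation=cv2.INTER_CUBIC)
x,y,w,h,k=420,165,75,100,5
T=cv2.resize(b[y:y+h,x:x+w],None,fx=k,fy=k,interpolation=cv2.INTER_CUBIC)
cv2.imwrite("pics/g6.png",np.hstack([B,T]))
E
```

```text
[ 0.5204983  -0.28087935  0.12195536] [4.28366506e-04 7.32716196e-01 6.80534195e-01 5.18830585e-05] [ 0.73738616 -0.74432761 -0.5575164 ] 0.03397564811311924
```

View pics/g6.png

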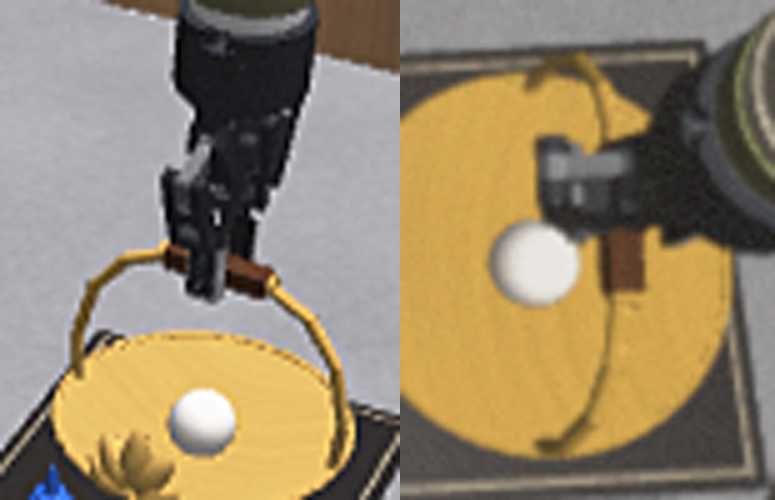

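The fingers straddle the middle of the wooden bar with their tips just below it, and the ball is centred. Closing now.

Request:
{"method": "carry_out", "body": {
  "steps": [
    [-0.4, 0, 0, 0, 0, 0, 0],
    [-0.5, 0, 0, 0, 0, 0, 0],
    [-0.55, 0, 0, 0, 0, 0, 0],
    [-0.6, 0, 0, 0, 0, 0, 0],
    [-0.65, 0, 0, 0, 0, 0, 0],
    [-0.7, 0, 0, 0, 0, 0, 0],
    [-0.8, 0, 0, 0, 0, 0, 0],
    [-1, 0, 0, 0, 0, 0, 0],
    [-1, 0, 0, 0, 0, 0, 0],
    [-1, 0, 0, 0, 0, 0, 0]
  ],
  "grip_force": 40
}}

```text
clock: 26.98
tcp_pos: [0.5204, -0.2806, 0.1217]
orientation: [0.0, 0.733, 0.681, 0.0]
wrist_force: [0.8, 5.1, 5.3]
finger_gap: 0.0151
```

Request:
{"method": "carry_out", "body": {
  "steps": [
    [-1, 0, 0, 0, 0, 0, 0],
    [-1, 0, 0, 0, 0, 0, 0],
    [-1, 0, 0, -0.002, 0, 0, 0],
    [-1, 0, 0, -0.003, 0, 0, 0],
    [-1, 0, 0, 0, 0, 0, 0]
  ],
  "grip_force": 80
}}

```text
clock: 27.6
tcp_pos: [0.5201, -0.2809, 0.1262]
orientation: [-0.0, 0.733, 0.68, -0.0]
wrist_force: [0.1, -0.3, -4.5]
finger_gap: 0.0143
```

Request:
{"method": "carry_out", "body": {
  "steps": [
    [-1, 0, 0, -0.003, 0, 0, 0],
    [-1, 0, 0, -0.006, 0, 0, 0],
    [-1, 0, 0, -0.009, 0, 0, 0],
    [-1, 0, 0, -0.01, 0, 0, 0],
    [-1, 0, 0, -0.01, 0, 0, 0],
    [-1, 0, 0, -0.01, 0, 0, 0],
    [-1, 0, 0, -0.01, 0, 0, 0],
    [-1, 0, 0, -0.01, 0, 0, 0],
    [-1, 0, 0, -0.01, 0, 0, 0],
    [-1, 0, 0, -0.008, 0, 0, 0],
    [-1, 0, 0, -0.005, 0, 0, 0],
    [-1, 0, 0, -0.003, 0, 0, 0],
    [-1, 0, 0, 0, 0, 0, 0],
    [-1, 0, 0, 0, 0, 0, 0]
  ]
}}

```text
clock: 29.35
tcp_pos: [0.5201, -0.2806, 0.2202]
orientation: [-0.0, 0.733, 0.681, -0.0]
wrist_force: [0.3, 0.5, -5.1]
finger_gap: 0.0145
```

```bash
python3 - <<'E'
from workcell import env
import cv2,numpy as np
s=env.get_state();print(s["tcp_pos"],s["orientation"],s["wrist_force"],s["ft_torque"],s["finger_gap"])
a=env.read_camera("side")["color"][:,:,::-1];b=env.read_camera("top")["color"][:,:,::-1]
cv2.imwrite("pics/g7.png",np.hstack([cv2.resize(a[60:210,315:415],None,fx=4,fy=4,interpolation=2),cv2.resize(b[150:300,385:485],None,fx=4,fy=4,interpolation=2)]))
E
```

```text
[ 0.5201094  -0.28057906  0.22015687] [-2.67168701e-04  7.32700596e-01  6.80551071e-01 -7.08349196e-05] [ 0.3209471   0.4726032  -5.10554073] [-0.01066904 -0.06322273 -0.01969396] 0.01448643637169908
```

View pics/g7.png

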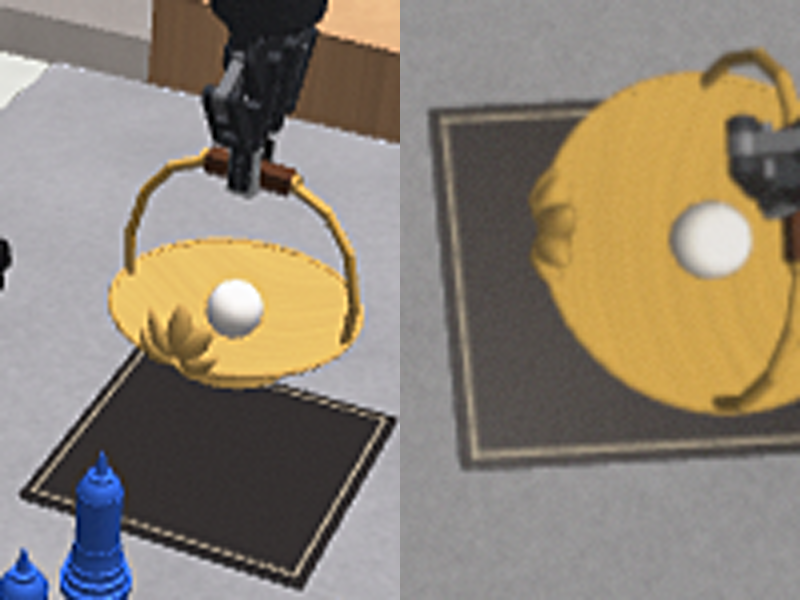

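Lifted level, ball in the middle, at (712,240) in the right panel. Now a slow quarter turn.

Request:
{"method": "carry_out", "body": {
  "steps": [
    [-1, 0, 0, 0, 0, 0, 0.02],
    [-1, 0, 0, 0, 0, 0, 0.04],
    [-1, 0, 0, 0, 0, 0, 0.06],
    [-1, 0, 0, 0, 0, 0, 0.08],
    [-1, 0, 0, 0, 0, 0, 0.08],
    [-1, 0, 0, 0, 0, 0, 0.08],
    [-1, 0, 0, 0, 0, 0, 0.08],
    [-1, 0, 0, 0, 0, 0, 0.08],
    [-1, 0, 0, 0, 0, 0, 0.08],
    [-1, 0, 0, 0, 0, 0, 0.08],
    [-1, 0, 0, 0, 0, 0, 0.08],
    [-1, 0, 0, 0, 0, 0, 0.08],
    [-1, 0, 0, 0, 0, 0, 0.08],
    [-1, 0, 0, 0, 0, 0, 0.08],
    [-1, 0, 0, 0, 0, 0, 0.08]
  ]
}}

```text
clock: 31.32
tcp_pos: [0.5202, -0.2807, 0.2204]
orientation: [-0.0, 0.979, 0.205, -0.0]
wrist_force: [0.4, -0.5, -3.9]
finger_gap: 0.0143
```

Request:
{"method": "carry_out", "body": {
  "steps": [
    [-1, 0, 0, 0, 0, 0, 0.08],
    [-1, 0, 0, 0, 0, 0, 0.08],
    [-1, 0, 0, 0, 0, 0, 0.08],
    [-1, 0, 0, 0, 0, 0, 0.06],
    [-1, 0, 0, 0, 0, 0, 0.05],
    [-1, 0, 0, 0, 0, 0, 0.04],
    [-1, 0, 0, 0, 0, 0, 0.02],
    [-1, 0, 0, 0, 0, 0, 0],
    [-1, 0, 0, 0, 0, 0, 0],
    [-1, 0, 0, 0, 0, 0, 0],
    [-1, 0, 0, 0, 0, 0, 0],
    [-1, 0, 0, 0, 0, 0, 0],
    [-1, 0, 0, 0, 0, 0, 0]
  ]
}}

```text
clock: 32.95
tcp_pos: [0.5202, -0.2807, 0.2205]
orientation: [0.0, 1.0, 0.004, 0.0]
wrist_force: [-0.1, 1.0, -4.7]
finger_gap: 0.0143
```

```bash
python3 - <<'E'
from workcell import env
import cv2,numpy as np
s=env.get_state();print(s["tcp_pos"],s["orientation"],s["wrist_force"],s["ft_torque"],s["finger_gap"])
a=env.read_camera("side")["color"][:,:,::-1];b=env.read_camera("top")["color"][:,:,::-1]
cv2.imwrite("pics/g8.png",np.hstack([cv2.resize(a[60:210,315:415],None,fx=4,fy=4,interpolation=2),cv2.resize(b[140:290,390:490],None,fx=4,fy=4,interpolation=2)]))
cv2.imwrite("pics/top9.png",b);cv2.imwrite("pics/side9.png",a)
E
```

```text
[ 0.52024625 -0.28071591  0.22049611] [4.18387376e-05 9.99993826e-01 3.51360965e-03 7.06943940e-06] [-0.14616363  1.00079172 -4.73577222] [-0.04116615 -0.0184362   0.02311798] 0.014336129285097686
```

View pics/g8.png

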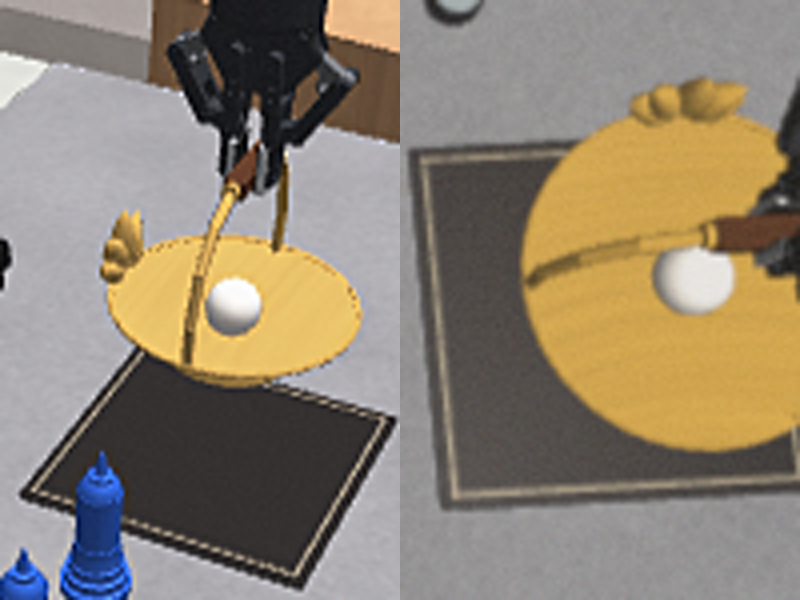

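```bash
python3 - <<'E'
from h import *
b=tri((463.5,209.6),(373.6,136.1));c=tri((390+690/4-.4,140+103/4-.4),(315+124/4-.4,60+250/4-.4))
print(b.x,b.cost,c.x,c.cost,np.arctan2(*(c.x-b.x)[[1,0]]))
for z in(.165,.18):
  q=at_z("top",(462.1,165.5),z);print(q,np.arctan2(*(q-b.x)[[1,0]]))
# left bar end & foot of handle: top direction
B0=at_z("top",(390+715/4,140+235/4),.255);print("bar left",B0)
E
```

```text
[ 0.51931577 -0.28080886  0.14280272] 0.11146610563691915 [ 0.70420514 -0.65283409 -0.07702109] 185.6297282903772 -1.1095670411095417
[ 0.61039196 -0.28033804  0.165     ] 0.005169428655083848
[ 0.60586034 -0.27431985  0.18      ] 0.07483871467919787
bar left [ 0.51156179 -0.43422215  0.255     ]
```

```bash
python3 - <<'E'
from h import *
c=tri((462.1,165.5),(345.6,122.1));print("crest",c.x,c.cost)
B0=at_z("top",(390+315/4,140+235/4),.255);print("bar left",B0)
from workcell import env
s=env.get_state();print(s["clock"],abs(s["qvel"]).max(),s["finger_gap"])
env.hand_in()
E
```

```text
crest [ 0.61131295 -0.28082292  0.16353316] 0.07416536684314903
bar left [ 0.51873528 -0.24916662  0.255     ]
33.05 0.010750141200813055 0.014044825492453818
the job is handed in; nothing more can be done
```

The job is handed in after 33 s. Both loose stupas stand upright in the two near cells of the carton. The dish is held level about 10 cm over the pad with its crest facing the customer's side.

**Last checks**
- **Crest:** it lies 91 mm straight ahead of the dish axis. The yaw error is about 0 rad by triangulation and at most about 0.07 rad from the top camera alone, against a limit of 0.2.
- **Ball:** its centre is within about 1 mm of the dish axis, at z ≈ 0.143.
- **Grip and arm:** the arm is still and the bar is gripped at 14 mm opening.
- **Carton:** all four stupas were upright in the picture taken after the second placing. I did not view them again after the dish was turned.
- **Other goods:** the arm passed above all of them and I saw no contact, but I did not measure their positions at the end.

**What disagreed**
- **First grasp:** the fingertips looked about 30 mm higher than the reported TCP implies, so my first grasp took stupa_a by its dome (gap 24 mm). I lifted it 30 mm, set it back down and gripped it again lower on the cylinder (31 mm). I used the same correction for every later grasp.
- **Carton position:** the two cameras disagreed by a few millimetres on where the carton stands, so I averaged them.

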